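Turn over a lidded mirror-glass case for glueing its back

TASK

First clear the glue bottle out of the way of your hand: slide it along the bench, without lifting or toppling it, onto the round yellow-and-white spot. Then pinch the loose-lidded orange case on the blue rest so that lid and base are held together, turn it over without the lid coming off, and lay it lid side down on the green rest, flat on the slope, centred and down against the ledge. Let go of everything and leave the tape roll, hand scanner and notebook where they are.

Things in the scene. Friction and masses are not known exactly. Their poses are not given: they have to be found in the camera images.
- case_base: Opaque orange base half of a flat case: closed 152 mm long (own x), 109 wide (y), 28 thick (z), 0.27 to 0.35 kg in all. Origin: centre of the base's outer face; own z points through the case to the lid, whose outer face is at z = 28 mm. At the start it lies lid up on the blue rest, own x straight down the slope. Black patches at x = -55 mm on both faces mark where to pinch across it.
- case_lid: Clear plastic lid half, same 152 x 109 mm outline, 14 mm high, 70 g. No catch, no hinge: it just sits over a 9 mm high inner rim of the base with 1.5 mm play and falls off if only the base is held when turned over. Origin: centre of its open rim plane, own z towards its outer face (at z = 14 mm). Closed, its origin coincides with case_joint.
- case_joint (a point): Point in the middle of the case where the lid's rim plane meets the base: at z = 14 mm on the base's own z axis. Half-way through the closed case's thickness.
- mirror_glass: White-silver oval mirror glass in its black carrier, 132 x 88 x 9 mm, 100 g, lying loose inside the case (3 mm play all round); not to be touched. Origin: centre of its back (carrier) side, normally 6 mm from case_joint.
- blue_rest: Fixed blue sloping rest that carries the case at the start. Origin on the bench; own x is level and is the direction in which the slope runs down (away from the robot and somewhat to its left). Base plate x -65 to +85 mm, 112 mm wide (y). Same shape as the green rest, whose bed is described under green_rest_bed.
- blue_rest_bed: The sloping bed of the blue rest; frame as green_rest_bed.
- green_rest: Fixed green sloping rest, empty at the start, same shape and axes as the blue rest. Its highest part is 0.14 m above the bench. Its bed has a notch in the upper edge (bed x -138 to -85 mm, y -32 to +32 mm) that leaves room for a finger under the case; the ledge at its low end is 36 mm high.
- green_rest_bed: Sloping bed of the green rest. Origin: middle of the corner of bed face and low-end ledge, 50 mm ahead (rest x) of and 32 mm above the rest's origin. Own x: straight down the slope, 50 degrees below level; y: level, across; z: square out of the slope, upward. Bed face z = 0, x -138 to 0, 112 mm wide. A case lying properly has case_joint at x -76, y 0, z +14 mm here.
- glue_bottle: White upright glue bottle with red nozzle, 105 mm tall; body 41 mm diameter up to 68 mm, nozzle 20 mm diameter above; 65 g. Origin: centre of its underside, z up. Stands on the bench between the robot and the right-hand rest. Pushed high up it topples; pushed within about 18 mm of the bench it slides.
- bottle_spot: Flat round spot painted on the bench, 84 mm diameter, white with a yellow rim, flush (nothing to bump over). Origin at its centre. Place for the glue bottle.
- tape_roll: Black roll of tape lying flat, 63 mm diameter, 19 mm high, bystander between the rests. Origin: centre of the underside.
- barcode_scanner: Grey and black hand scanner lying on its side, 144 x 96 x 40 mm, bystander. Origin: centre of the underside.
- log_pad: Dark blue notebook lying flat, 148 x 109 x 14 mm, bystander. Origin: centre of the underside.

How it is judged:
By the outcome, as a careful person would: the job done as asked, in the order asked, and still so for the second after the job is handed in, with the robot touching nothing.
It also fails if it takes over 54 s, if anything falls off the work surface, if the arm or the gripper's body presses on something with over 40 N, if the wrist force passes 120 N, or if a joint passes its speed limit or range.

ROBOT

A 6-joint arm with a two-finger parallel gripper is mounted at the origin on a cart in front of the work surface, level with it; the furniture and walls round the work are solid. World frame = base frame: x ahead of the robot, y to its left, z up, the work surface at z = 0. Lengths are in m, angles in rad, forces in N, time in s.
With the tool pointing down it reaches from about 0.35 to 0.725 m from the base axis. Payload 6 kg.
Tool frame: the origin (TCP) lies between the finger pads; the fingertips stand 11 mm ahead of it and the grasp point (between the pads) lies 8 mm behind it; z points along the fingers, y is the line along which they close (so a half turn about z gives the same grasp; the last joint's range is limited). The gripper opens to 85 mm and grips with 20 to 120 N. Pads are 22 mm wide; open, the fingers measure 114 mm over their backs; the gripper's body (76 mm by 85 mm) begins 54 mm behind the grasp point. The pads swing forward as they close: fully open they stand 13 mm farther back than shut.
Start: joints at [-0.909, 0.04, 0.085, 0, -1.615, -0.334], TCP at [0.193, -0.568, 0.242] pointing down, gripper open.
Joint ranges: [-2.56, 2.56], [-1.29, 2.01], [-1.08, 1.49], [-3.29, 1.98], [-2.81, -0.18], [-2.99, 2.99]. Speed limits (rad/s): [2.57, 2.57, 3.01, 3.14, 3.14, 3.14].

INTERFACE

Orientations are given as a rotation vector (axis times angle).
In Python, from bench import arm, vision, sign_off gives the robot as it stands.
- The arm moves only by the shell command python3 -m handwheel 'ROWS' [FORCE]. ROWS is JSON, one flat list of numbers, 7 for each row, row after row: the turn, a rotation vector about the tool's x, y, z in rad, then the shift along the tool's x, y, z in m, then the closure, from 0 (fully open) to 1 (shut). A call has 1 to 10 rows; each row shifts and turns the commanded pose from where the row before left it, along the tool's axes as they then stand; what a row does not reach is not made up. A row lasts 1/10 s, in which the tool goes at most 50 mm and 8.59 degrees, less where a joint would pass 70% of its speed; a pose out of reach is approached as far as the arm can. A call with a gripper value outside its range is refused whole. The fingers move at their own pace and stop on an object; FORCE is the grip in N (left out, the last holds). Time passes only in rows, so rows that do not move let the fingers close. It gives the time, the measured TCP pose, the force, the opening and the grip force at its end, in the units of the state.
- arm.sense(): the state, without advancing time (a new reading comes with each control period).
- vision.snapshot(name): name is "scene" or "top" or "wrist"; returns (picture, depth): 400x640x3 uint8, red, green, blue; 400x640 float32, m along the optical axis (not along the pixel's ray), 0 where there is no reading.
- vision.camera_info(name): a dict with "mtx" (3x3 intrinsics, pixels), "k1" (the pictures are not rectified: a ray, as slopes to the right and down, at radius r is drawn at 1 + k1 r^2 times it, then the intrinsics apply), "world_from_camera" (4x4, takes a point from camera to world coordinates); the wrist camera has in their place "mount" (4x4, takes a point from camera to tool coordinates, whose origin is the TCP and whose axes are the flange's). Camera axes: x right, y down, z forward; pixel columns grow to the right and rows downward; lengths in m; the calibration is good to about 2 mm. A picture is of the moment at which its call begins: read the wrist's pose just before it. camera_info takes no time and is no camera call.
- sign_off(): hands the job in; it is judged then, once.
The state is a dict: "time": time; "qpos": joint angles; "dq": joint speeds; "tau": joint torques, N m; "tcp_pos": TCP position; "orientation": TCP orientation; "contact_force": force on the tool from outside, world axes, zero at the start; "wrist_torque": the same for the moment, N m; "width": opening from 0.0 (shut) to 1.0 (fully open); "grasp_force": force on a finger pad.
Only numpy, scipy, OpenCV 4.12 (cv2) and the standard library are available. Lean on these libraries where they do the work, as an engineer would, in place of code of your own. Each camera call takes 0.05 s, during which the arm holds its last target. There are 200 camera calls.

## Working session

There is one attempt and no reset: what is moved stays moved. The work goes in short steps, Python scripts to look and compute and a shell command to move; the robot and the scene stay as the last step left them, time stands still between calls to the robot, and variables do not carry over. Pictures are saved under pics/ and viewed, at most 10 in all, crops included, and the job is handed in when it is done.

```bash
ls; mkdir -p pics; python3 - <<'E'
from bench import arm,vision
import cv2,numpy as np
for n in("scene","top"):
    p,d=vision.snapshot(n); cv2.imwrite(f"pics/{n}0.png",p[:,:,::-1]); np.save(f"pics/{n}0.npy",d)
    i=vision.camera_info(n); print(n,i)
print(vision.camera_info("wrist")); print(arm.sense())
E
```

```text
pics
scene {'mtx': array([[516.04567835,   0.        , 317.84561332],
       [  0.        , 516.04567835, 193.16132575],
       [  0.        ,   0.        ,   1.        ]]), 'k1': -0.07813730300185624, 'world_from_camera': array([[ 0.86117981, -0.20148373,  0.46666225, -0.17717886],
       [-0.50822234, -0.35740178,  0.78356494, -1.1421534 ],
       [ 0.00891034, -0.91195848, -0.41018573,  0.71202252],
       [ 0.        ,  0.        ,  0.        ,  1.        ]])}
top {'mtx': array([[364.5614638 ,   0.        , 315.77963172],
       [  0.        , 364.5614638 , 199.8368028 ],
       [  0.        ,   0.        ,   1.        ]]), 'k1': 0.004778990026211584, 'world_from_camera': array([[ 0.01419873, -0.98616296,  0.16516964,  0.34655976],
       [-0.99989302, -0.01342323,  0.00581048,  0.00509828],
       [-0.00351297, -0.16523447, -0.98624806,  1.01117473],
       [ 0.        ,  0.        ,  0.        ,  1.        ]])}
{'mtx': array([[323.09263567,   0.        , 322.18767691],
       [  0.        , 323.09263567, 199.88301073],
       [  0.        ,   0.        ,   1.        ]]), 'k1': 
[... 373 characters left out ...]
{'time': 0.1, 'qpos': array([-9.09329740e-01,  4.07635491e-02,  8.39053660e-02, -4.08325204e-04,
       -1.61545888e+00, -3.33699871e-01]), 'dq': array([-3.97443397e-05, -5.80431975e-04,  1.82798770e-03,  2.66245191e-03,
       -8.48467591e-04, -8.46156207e-04]), 'tau': array([-4.81877229e-03, -3.69342470e+01,  3.48279798e+01,  6.95174307e+00,
       -4.59219067e-03,  2.50110298e-05]), 'tcp_pos': array([ 0.19314661, -0.5677809 ,  0.24136907]), 'orientation': array([ 5.12520884e-01, -3.09913097e+00, -2.40466349e-03]), 'contact_force': array([-0.81676941, -0.68514575, -0.08692266]), 'wrist_torque': array([ 0.00448368,  0.00394118, -0.00146661]), 'grasp_force': 0.0, 'width': 1.0013368768412307}
```

View pics/scene0.png

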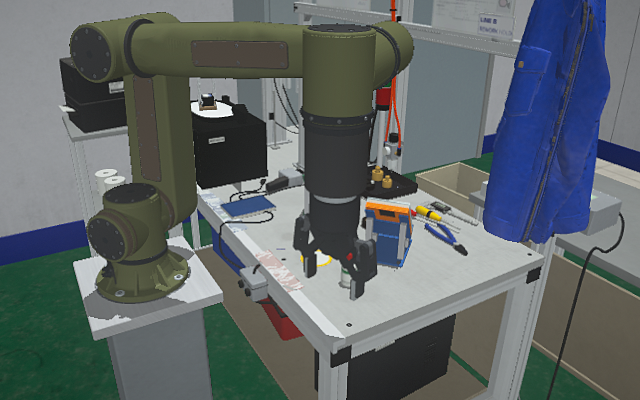

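View pics/top0.png

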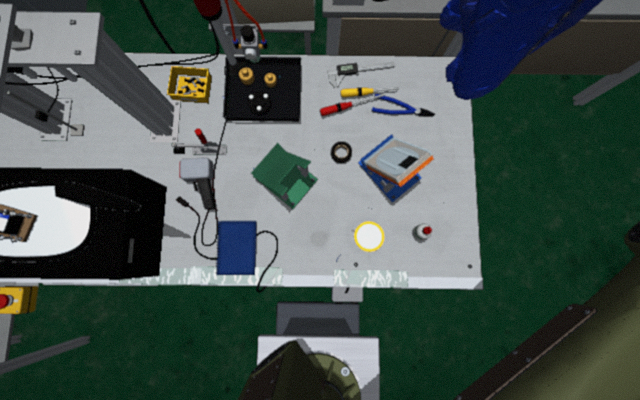

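The top view shows the green rest at (285,178), the blue rest with the case at (395,165), the bottle at (423,232), the spot at (369,237) and the tape at (341,153). I'll measure these next.

```bash
cat > h.py <<'E'
import numpy as np,cv2
from bench import arm,vision
from scipy.spatial.transform import Rotation as R
def und(i,uv):
    K=i["mtx"]; return cv2.undistortPoints(np.array(uv,float).reshape(-1,1,2),K,np.array([i["k1"],0,0,0,0.])).reshape(-1,2)
def Twc(name,s=None):
    i=vision.camera_info(name)
    if name!="wrist": return i["world_from_camera"]
    T=np.eye(4);T[:3,:3]=R.from_rotvec(s["orientation"]).as_matrix();T[:3,3]=s["tcp_pos"]; return T@i["mount"]
def cloud(name,d,s=None):
    i=vision.camera_info(name);h,w=d.shape
    uv=np.stack(np.meshgrid(np.arange(w),np.arange(h)),-1).reshape(-1,2)
    n=und(i,uv); P=np.c_[n,np.ones(len(n))]*d.reshape(-1,1); T=Twc(name,s)
    return (P@T[:3,:3].T+T[:3,3]).reshape(h,w,3)
def onplane(name,uv,z,s=None):
    T=Twc(name,s); n=und(vision.camera_info(name),uv); r=np.c_[n,np.ones(len(n))]@T[:3,:3].T
    return T[:3,3]+r*((z-T[2,3])/r[:,2:])
E
python3 - <<'E'
from h import *
p=cv2.imread("pics/top0.png"); d=np.load("pics/top0.npy"); C=cloud("top",d)
np.set_printoptions(precision=4,suppress=True)
print("spot",onplane("top",[[369,237]],0)); print("bottle top",onplane("top",[[425,230.5]],.105), C[228:235:2,418:430:2,:])
def plane(m):
    P=C[m]; c=np.median(P,0); 
    for _ in range(5):
        u,s,v=np.linalg.svd(P-P.mean(0),full_matrices=False); n=v[2]*np.sign(v[2,2]); e=(P-P.mean(0))@n; P=P[abs(e)<.004]
    return P.mean(0),n,len(P)
for nm,q in(("case",[[375,160],[395,142],[425,155],[402,178]]),("green",[[258,172],[276,148],[312,176],[305,180],[285,180],[280,190]])):
    m=np.zeros(d.shape,np.uint8); cv2.fillPoly(m,[np.array(q)],1)
    c,n,k=plane((m>0)&(d>0)); print(nm,c,n,k,"tilt",np.degrees(np.arccos(n[2])),"az",np.degrees(np.arctan2(n[1],n[0])))
cv2.imwrite("pics/crop1.png",cv2.resize(p[120:260,240:440],None,fx=4,fy=4,interpolation=cv2.INTER_CUBIC))
z=(np.clip(C[120:260,240:440,2],0,.25)*1000).astype(np.uint8); 
E
```

```text
spot [[ 0.4138 -0.1375  0.    ]]
bottle top [[ 0.4249 -0.2617  0.105 ]] [[[ 0.4355 -0.2583  0.055 ]
  [ 0.4349 -0.2617  0.0617]
  [ 0.4344 -0.2649  0.0685]
  [ 0.433  -0.2655  0.0842]
  [ 0.4325 -0.2689  0.0896]
  [ 0.4317 -0.2711  0.0991]]

 [[ 0.4298 -0.2567  0.0602]
  [ 0.4299 -0.262   0.0598]
  [ 0.4288 -0.2634  0.073 ]
  [ 0.4279 -0.2652  0.0844]
  [ 0.4275 -0.2687  0.0899]
  [ 0.4266 -0.2704  0.1009]]

 [[ 0.4245 -0.2564  0.0607]
  [ 0.4246 -0.2616  0.0607]
  [ 0.4243 -0.2655  0.0652]
  [ 0.4233 -0.2668  0.0784]
  [ 0.4226 -0.2692  0.0876]
  [ 0.4227 -0.2743  0.0872]]

 [[ 0.4196 -0.2571  0.0577]
  [ 0.4193 -0.2609  0.0627]
  [ 0.4194 -0.2662  0.0622]
  [ 0.4194 -0.2712  0.0627]
  [ 0.4194 -0.276   0.0639]
  [ 0.4196 -0.2818  0.0621]]]
case [ 0.6037 -0.1963  0.1255] [0.5856 0.4925 0.6439] 901 tilt 49.91851185487052 az 40.06348878159814
green [0.5906 0.0977 0.0419] [ 0.8077 -0.3102  0.5014] 124 tilt 59.90649738673683 az -21.00669743346392
```

View pics/crop1.png

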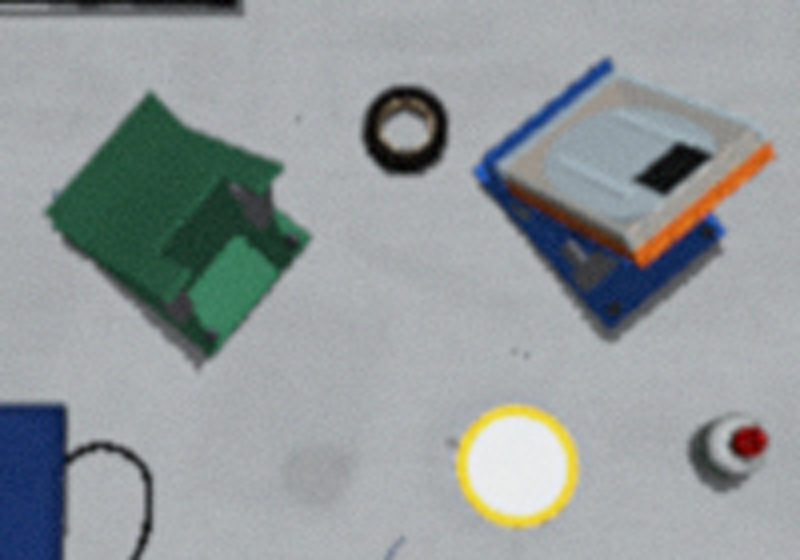

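The crop shows the green bed's notch and high end at lower right (240,260), and its ledge at upper left (100,150). The case patch is at (675,168), the spot at (517,466) and the bottle nozzle at (748,440). Next I'll fit the beds and check the wrist angles.

```bash
cat > m.py <<'E'
from h import *
np.set_printoptions(precision=4,suppress=True)
def fit(P):
    for t in(.02,.008,.005,.004,.004):
        c=np.median(P,0) if t==.02 else P.mean(0)
        u,s,v=np.linalg.svd(P-c,full_matrices=False); n=v[2]*np.sign(v[2,2]); P=P[abs((P-c)@n)<t]
    return P.mean(0),n,len(P)
def polypts(C,d,q):
    m=np.zeros(d.shape,np.uint8); cv2.fillPoly(m,[np.round(np.array(q)).astype(int)],1); return C[(m>0)&(d>0)]
def bed(c,off,az):
    a=np.radians(az);b=np.radians(50);h=np.array([np.cos(a),np.sin(a),0]);Z=np.array([0,0,1.])
    x=np.cos(b)*h-np.sin(b)*Z; z=np.sin(b)*h+np.cos(b)*Z; y=np.cross(z,x)
    # origin O: height .032, z.(c-O)=off ; along-h only, y via c
    o=c.copy(); o[2]=.032; o+=h*((z@(c-o))-off)/np.sin(b)
    return np.stack([x,y,z],1),o
E
python3 - <<'E'
from m import *
d=np.load("pics/top0.npy"); C=cloud("top",d)
q=lambda L:np.array(L)/4+[240,120]
for nm,L,off in(("blue",[(520,175),(620,95),(740,150),(640,240)],.028),("green",[(190,145),(265,168),(225,188),(165,248),(155,280),(90,215)],0)):
    c,n,k=fit(polypts(C,d,q(L))); az=np.degrees(np.arctan2(n[1],n[0]))
    B,o=bed(c,off,az); print(nm,k,"tilt",np.degrees(np.arccos(n[2])),"az",az)
    # extents in bed frame of points near plane, all within neighbourhood
    P=C[120:215,240:445].reshape(-1,3); P=P[d[120:215,240:445].ravel()>0]; L_=(P-o)@B
    s=(abs(L_[:,2]-off)<.005)&(abs(L_[:,1])<.12)&(L_[:,0]>-.2)&(L_[:,0]<.05)&(P[:,2]>.02)
    Q=L_[s]; 
    for x0 in(-.14,-.12,-.1,-.08,-.06,-.04):
        w=Q[abs(Q[:,0]-x0)<.01,1]; print(x0,len(w),np.percentile(w,[1,99]) if len(w) else'')
    print("x ext",np.percentile(Q[:,0],[1,99]),"o",o)
# patch & bottle/tape
print("tape",onplane("top",q([(405,130)]),.019))
T=C[225:240,412:435].reshape(-1,3); t=T[(T[:,2]>.03)]; print("bottle pts x",np.percentile(t[:,0],[2,98]),"y",np.percentile(t[:,1],[2,98]))
for h in(.105,): print("nozzle",onplane("top",q([(748,440)]),h))
# wrist angles
def ik(q1,phi,Rt):
    M=(R.from_euler('z',q1)*R.from_euler('y',-phi)).inv()*R.from_matrix(Rt)
    Cm=R.from_matrix(np.array([[0,0,1],[-1,0,0],[0,-1,0]],float)) # cols tool x,y,z in forearm frame
    W=(M*Cm.inv()).as_euler('XYX') # Rx(a)Ry(b)Rx(c)
    return W
for nm,q1,az in(("blue",-.45,40),("green",.1,30),("green40",.1,40)):
  for sg in(1,-1):
    B,_=bed(np.zeros(3),0,az); z=B[:,0];y=sg*B[:,2];x=np.cross(y,z)
    for phi in(0,-.4):
        W=ik(q1,phi,np.stack([x,y,z],1)); print(nm,"y=%+dn"%sg,phi,"roll,bend,q6(=-)",W[0],-W[1],-W[2])
E
```

```text
blue 953 tilt 49.832987282192775 az 40.27748033293866
-0.14 233 [-0.0642  0.0431]
-0.12 202 [-0.0647  0.0424]
-0.1 201 [-0.0641  0.0425]
-0.08 193 [-0.0648  0.0425]
-0.06 178 [-0.0645  0.0431]
-0.04 169 [-0.0656  0.0425]
x ext [-0.1535  0.0009] o [ 0.6291 -0.1615  0.032 ]
green 547 tilt 49.64194636322495 az 51.236014179284496
-0.14 62 [-0.0545  0.0553]
-0.12 76 [-0.0544  0.0561]
-0.1 69 [-0.0546  0.0555]
-0.08 175 [-0.0535  0.055 ]
-0.06 141 [-0.054   0.0552]
-0.04 138 [-0.0537  0.056 ]
x ext [-0.1387  0.0014] o [0.605  0.1309 0.032 ]
tape [[ 0.649 -0.059  0.019]]
bottle pts x [0.4101 0.4431] y [-0.2867 -0.2536]
nozzle [[ 0.4262 -0.2667  0.105 ]]
blue y=+1n 0 roll,bend,q6(=-) 0.6531950328668255 -1.3039752267204847 -1.902603785909232
blue y=+1n -0.4 roll,bend,q6(=-) 0.7713757825266292 -0.9989749645300597 -1.617318799323491
blue y=-1n 0 roll,bend,q6(=-) 0.6531950328668257 -1.3039752267204847 1.2389888676805607
blue y=-1n -0.4 roll,bend,q6(=-) 0.7713757825266294 -0.9989749645300599 1.524273854266302
green y=+1n 0 roll,bend,q6(=-) 0.33213017882521 -0.9447133208173979 -2.6095955233704737
green y=+1n -0.4 roll,bend,q6(=-) 0.5054970871680782 -0.5771325058218907 -2.3747307133773745
green y=-1n 0 roll,bend,q6(=-) 0.3321301788252097 -0.944713320817398 0.531997130219319
green y=-1n -0.4 roll,bend,q6(=-) 0.5054970871680782 -0.5771325058218908 0.7668619402124186
green40 y=+1n 0 roll,bend,q6(=-) 0.44140380209839125 -1.0107886867050617 -2.4146082862745164
green40 y=+1n -0.4 roll,bend,q6(=-) 0.6278116691993971 -0.6639364604625011 -2.1412436197374713
green40 y=-1n 0 roll,bend,q6(=-) 0.4414038020983915 -1.0107886867050617 0.7269843673152769
green40 y=-1n -0.4 roll,bend,q6(=-) 0.6278116691993973 -0.663936460462501 1.0003490338523224
```

```bash
cat > plan.py <<'E'
from m import *
def pose(): 
    s=arm.sense(); return R.from_rotvec(s["orientation"]),s["tcp_pos"],s
def to(Rt,p,dr=.14,dx=.045):
    R0,p0,s=pose(); Rt=R.from_matrix(Rt); w=(R0.inv()*Rt).as_rotvec(); n=max(1,int(np.ceil(np.linalg.norm(w)/dr)))
    t=Rt.inv().apply(p-p0); k=max(1,int(np.ceil(np.linalg.norm(t)/dx)))
    print("turn %d x"%n,np.round(w/n,4),"| then shift",np.round(t,4),"= %d x"%k,np.round(t/k,4), "| t",s["time"],"q",s["qpos"],"p",p0)
def push_R():
    d=np.array([-.092,.996,0]);d/=np.linalg.norm(d);z=.5*d-[0,0,.866];z/=np.linalg.norm(z);y=np.cross(d,[0,0,-1.]);y=np.array([-d[1],d[0],0]);return np.stack([np.cross(y,z),y,z],1)
Bb=bed(np.zeros(3),0,40.2)[0]; Bg=bed(np.zeros(3),0,51.2)[0]
Ob=np.array([.6361,-.1697,.032]); Og=np.array([.6045,.1314,.032])
def pinch(B,sg): z=B[:,0];y=sg*B[:,2];return np.stack([np.cross(y,z),y,z],1)
E
python3 - <<'E'
from plan import *
Rp=push_R(); print(Rp,np.linalg.det(Rp))
to(Rp,np.array([.4327,-.3337,.018]))
to(Rp,np.array([.4327,-.3337,.12]))
E
```

```text
[[ 0.0797 -0.9958 -0.046 ]
 [-0.8623 -0.092   0.4979]
 [-0.5     0.     -0.866 ]] 1.0000000000000002
turn 11 x [-0.0316 -0.0402 -0.1184] | then shift [-0.0711 -0.2601  0.299 ] = 9 x [-0.0079 -0.0289  0.0332] | t 0.1 q [-0.9093  0.0408  0.0839 -0.0004 -1.6155 -0.3337] p [ 0.1931 -0.5678  0.2414]
turn 11 x [-0.0316 -0.0402 -0.1184] | then shift [-0.1221 -0.2601  0.2106] = 8 x [-0.0153 -0.0325  0.0263] | t 0.1 q [-0.9093  0.0408  0.0839 -0.0004 -1.6155 -0.3337] p [ 0.1931 -0.5678  0.2414]
```

```bash
T='-0.0316,-0.0402,-0.1184,0,0,0,0.68'
python3 -m handwheel '[-0.0316,-0.0402,-0.1184,0,0,0,0.68, -0.0316,-0.0402,-0.1184,0,0,0,0.68, -0.0316,-0.0402,-0.1184,0,0,0,0.68, -0.0316,-0.0402,-0.1184,0,0,0,0.68, -0.0316,-0.0402,-0.1184,0,0,0,0.68, -0.0316,-0.0402,-0.1184,0,0,0,0.68, -0.0316,-0.0402,-0.1184,0,0,0,0.68, -0.0316,-0.0402,-0.1184,0,0,0,0.68, -0.0316,-0.0402,-0.1184,0,0,0,0.68, -0.0316,-0.0402,-0.1184,0,0,0,0.68]' 40
python3 -m handwheel '[-0.0316,-0.0402,-0.1184,0,0,0,0.68, 0,0,0,-0.0153,-0.0325,0.0263,0.68, 0,0,0,-0.0153,-0.0325,0.0263,0.68, 0,0,0,-0.0153,-0.0325,0.0263,0.68, 0,0,0,-0.0153,-0.0325,0.0263,0.68, 0,0,0,-0.0153,-0.0325,0.0263,0.68, 0,0,0,-0.0153,-0.0325,0.0263,0.68, 0,0,0,-0.0153,-0.0325,0.0263,0.68, 0,0,0,-0.0153,-0.0325,0.0263,0.68, 0,0,0,0,0,0,0.68]'
python3 - <<'E'
from plan import *
to(push_R(),np.array([.4327,-.3337,.018]))
s=arm.sense(); p,d=vision.snapshot("wrist"); cv2.imwrite("pics/w1.png",p[:,:,::-1]); np.save("pics/w1.npy",d)
C=cloud("wrist",d,s); k=(d>0)&(np.hypot(C[...,0]-.427,C[...,1]+.267)<.045)
t=C[k&(C[...,2]>.02)&(C[...,2]<.06)]; print(len(t)); 
if len(t): print("bottle body x",np.percentile(t[:,0],[1,50,99]),"y",np.percentile(t[:,1],[1,99]))
t=C[k&(C[...,2]>.075)&(C[...,2]<.115)]; 
if len(t): print("nozzle x",np.percentile(t[:,0],[1,50,99]),"y",np.percentile(t[:,1],[1,99]))
E
```

```text
time: 1.1
tcp_pos: [0.193, -0.5681, 0.2417]
orientation: [-1.93, 1.988, 0.505]
contact_force: [-0.1, -0.2, -0.6]
width: 0.324
grasp_force: 0.0
time: 2.1
tcp_pos: [0.4349, -0.3295, 0.1183]
orientation: [-2.025, 1.84, 0.548]
contact_force: [0.5, 0.3, -1.0]
width: 0.317
grasp_force: 0.0
turn 1 x [0.0029 0.0037 0.003 ] | then shift [0.0536 0.0026 0.0849] = 3 x [0.0179 0.0009 0.0283] | t 2.1 q [-0.5638  0.2681  0.175  -0.42   -1.8004  0.6302] p [ 0.4349 -0.3295  0.1183]
2556
bottle body x [0.411  0.4316 0.4491] y [-0.2963 -0.2703]
nozzle x [0.4204 0.4302 0.4395] y [-0.2859 -0.2739]
```

View pics/w1.png

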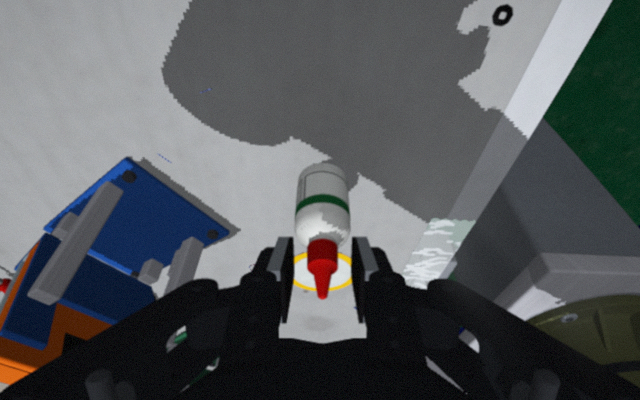

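The bottle (323,215) sits in line between the fingers and the spot (323,270). I'll lower the hand and push.

```bash
python3 -m handwheel '[0.003,0.0037,0.003,0.018,0.001,0.0283,0.68, 0,0,0,0.018,0.001,0.0283,0.68, 0,0,0,0.0176,0.0006,0.0283,0.68, 0,0,0,0,0,0,0.68]'
python3 - <<'E'
from plan import *
to(push_R(),np.array([.4327,-.3337,.018])); to(push_R(),np.array([.4327-.092*.1635,-.3337+.996*.1635,.018]))
E
```

```text
time: 2.55
tcp_pos: [0.4279, -0.3371, 0.016]
orientation: [-2.016, 1.852, 0.547]
contact_force: [-0.8, 1.7, -1.1]
width: 0.323
grasp_force: 0.0
turn 1 x [ 0.0013  0.002  -0.0078] | then shift [-0.0036 -0.0051 -0.0003] = 1 x [-0.0036 -0.0051 -0.0003] | t 2.55 q [-0.5776  0.3505  0.0776 -0.4044 -1.6387  0.7048] p [ 0.4279 -0.3371  0.016 ]
turn 1 x [ 0.0013  0.002  -0.0078] | then shift [-0.1452 -0.0051  0.0815] = 4 x [-0.0363 -0.0013  0.0204] | t 2.55 q [-0.5776  0.3505  0.0776 -0.4044 -1.6387  0.7048] p [ 0.4279 -0.3371  0.016 ]
```

```bash
python3 -m handwheel '[0,0,-0.008,-0.0026,-0.005,0,0.68, 0,0,0,-0.0104,0,0.006,0.68, 0,0,0,-0.0104,0,0.006,0.68, 0,0,0,-0.0104,0,0.006,0.68, 0,0,0,-0.0104,0,0.006,0.68, 0,0,0,-0.0104,0,0.006,0.68, 0,0,0,-0.0104,0,0.006,0.68, 0,0,0,-0.0104,0,0.006,0.68]'
python3 - <<'E'
from plan import *
to(push_R(),np.array([.4327-.092*.1635,-.3337+.996*.1635,.018]))
E
```

```text
time: 3.35
tcp_pos: [0.4277, -0.2515, 0.0222]
orientation: [-2.028, 1.842, 0.531]
contact_force: [-0.0, -1.9, 3.2]
width: 0.317
grasp_force: 1.7
turn 1 x [-0.0042 -0.0058  0.0053] | then shift [-0.0682  0.0026  0.0443] = 2 x [-0.0341  0.0013  0.0221] | t 3.35 q [-0.4596  0.1864 -0.0945 -0.4376 -1.5758  0.6177] p [ 0.4277 -0.2515  0.0222]
```

```bash
python3 -m handwheel '[0,0,0,-0.0085,0.0005,0.0088,0.68, 0,0,0,-0.0095,0.0005,0.0078,0.68, 0,0,0,-0.01,0.0005,0.0065,0.68, 0,0,0,-0.01,0.0005,0.0065,0.68, 0,0,0,-0.009,0,0.0055,0.68, 0,0,0,-0.006,0,0.0035,0.68, 0,0,0,0,0,0,0.68]'
python3 - <<'E'
from plan import *
to(push_R(),np.array([.4327-.092*.1635,-.3337+.996*.1635,.018]))
p,d=vision.snapshot("top"); cv2.imwrite("pics/top1.png",cv2.resize(p[190:270,310:450,::-1],None,fx=5,fy=5,interpolation=cv2.INTER_CUBIC))
E
```

```text
time: 4.05
tcp_pos: [0.4194, -0.1863, 0.0146]
orientation: [-2.028, 1.841, 0.533]
contact_force: [1.2, -1.2, 2.7]
width: 0.321
grasp_force: 1.5
turn 1 x [-0.0037 -0.0044  0.0058] | then shift [-0.0151  0.0003  0.0048] = 1 x [-0.0151  0.0003  0.0048] | t 4.05 q [-0.3625  0.0733 -0.2257 -0.4645 -1.5201  0.5423] p [ 0.4194 -0.1863  0.0146]
```

View pics/top1.png

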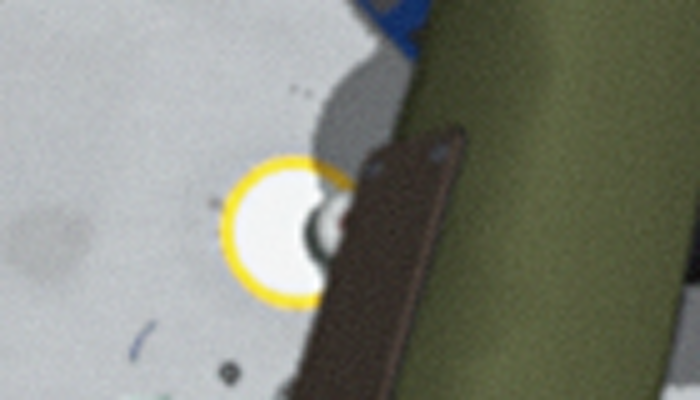

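The bottle's leading edge is at about (307,230) and the spot's centre at about (295,232), so about 20 mm remain. I'll push that, then back away and check.

```bash
python3 -m handwheel '[0,0,0,-0.0072,0,0.0024,0.68, 0,0,0,-0.0065,0,0.0035,0.68, 0,0,0,-0.0045,0,0.0024,0.68, 0,0,0,0,0,0,0.68, 0,0,0,0.0087,0,-0.006,0.68, 0,0,0,0.026,0,-0.015,0.68, 0,0,0,0.026,0,-0.015,0.68, 0,0,0,-0.0225,0,-0.039,0.68, 0,0,0,-0.0225,0,-0.039,0.68, 0,0,0,-0.0225,0,-0.039,0.68]'
python3 - <<'E'
from plan import *
print(arm.sense()["tcp_pos"])
p,d=vision.snapshot("top"); cv2.imwrite("pics/top2.png",cv2.resize(p[190:270,310:450,::-1],None,fx=5,fy=5,interpolation=cv2.INTER_CUBIC))
E
```

```text
time: 5.1
tcp_pos: [0.423, -0.2385, 0.1535]
orientation: [-2.027, 1.844, 0.535]
contact_force: [0.6, -0.1, 0.1]
width: 0.321
grasp_force: 0.0
[ 0.423  -0.2385  0.1535]
```

View pics/top2.png

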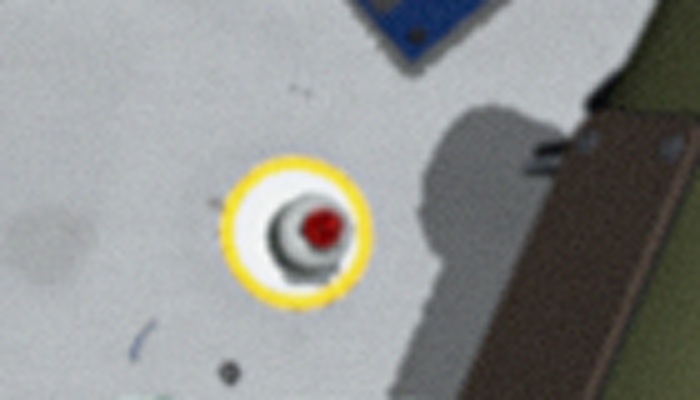

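The bottle stands near the spot's centre, with its base at about (303,240) and the spot centre at (297,232). Next is the pinch approach.

```bash
python3 - <<'E'
from plan import *
Rb=pinch(Bb,1); R0,p0,s=pose()
print("up .12 in tool",R0.inv().apply([0,0,.12])); print("pre",Ob+Bb@[-.223,0,.014],"fin",Ob+Bb@[-.121,0,.014])
to(Rb,Ob+Bb@[-.223,0,.014])
E
```

```text
up .12 in tool [-0.0586 -0.0016 -0.1047]
pre [ 0.5348 -0.2553  0.2118] fin [ 0.5849 -0.213   0.1337]
turn 18 x [ 0.0181 -0.0344  0.1288] | then shift [-0.082   0.0889  0.0099] = 3 x [-0.0273  0.0296  0.0033] | t 5.15 q [-0.4452  0.047   0.0244 -0.4506 -1.7937  0.4964] p [ 0.425  -0.2407  0.1623]
```

```bash
python3 -m handwheel '[0,0,0,-0.0195,0,-0.035,0.3, 0,0,0,-0.0195,0,-0.035,0.3, 0,0,0,-0.0195,0,-0.035,0.3, 0.0181,-0.0344,0.1288,0,0,0,0.3, 0.0181,-0.0344,0.1288,0,0,0,0.3, 0.0181,-0.0344,0.1288,0,0,0,0.3, 0.0181,-0.0344,0.1288,0,0,0,0.3, 0.0181,-0.0344,0.1288,0,0,0,0.3, 0.0181,-0.0344,0.1288,0,0,0,0.3, 0.0181,-0.0344,0.1288,0,0,0,0.3]'
python3 -m handwheel '[0.0181,-0.0344,0.1288,0,0,0,0.3, 0.0181,-0.0344,0.1288,0,0,0,0.3, 0.0181,-0.0344,0.1288,0,0,0,0.3, 0.0181,-0.0344,0.1288,0,0,0,0.3, 0.0181,-0.0344,0.1288,0,0,0,0.3, 0.0181,-0.0344,0.1288,0,0,0,0.3, 0.0181,-0.0344,0.1288,0,0,0,0.3, 0.0181,-0.0344,0.1288,0,0,0,0.3, 0.0181,-0.0344,0.1288,0,0,0,0.3, 0.0181,-0.0344,0.1288,0,0,0,0.3]'
python3 - <<'E'
from plan import *
Rb=pinch(Bb,1)
to(Rb,Ob+Bb@[-.223,0,.014])
E
```

```text
time: 6.15
tcp_pos: [0.4229, -0.2398, 0.2722]
orientation: [-0.897, 2.475, 0.806]
contact_force: [0.1, 0.5, -0.4]
width: 0.698
grasp_force: 0.0
time: 7.15
tcp_pos: [0.4226, -0.2398, 0.2726]
orientation: [0.973, 2.515, 0.911]
contact_force: [0.8, 0.1, -0.7]
width: 0.7
grasp_force: 0.0
turn 1 x [ 0.0165 -0.0414  0.1157] | then shift [-0.0842  0.0189  0.0952] = 3 x [-0.0281  0.0063  0.0317] | t 7.15 q [-0.6559 -0.2974 -0.0876 -0.7054 -1.6336 -1.7532] p [ 0.4226 -0.2398  0.2726]
```

```bash
python3 -m handwheel '[0.0165,-0.0414,0.1157,0,0,0,0.3, 0,0,0,-0.028,0.0063,0.0317,0.3, 0,0,0,-0.028,0.0063,0.0317,0.3, 0,0,0,-0.028,0.0063,0.0317,0.3, 0,0,0,0,0,0,0.3]'
python3 - <<'E'
from plan import *
Rb=pinch(Bb,1)
to(Rb,Ob+Bb@[-.223,0,.014]);to(Rb,Ob+Bb@[-.121,0,.014])
s=arm.sense(); p,d=vision.snapshot("wrist"); cv2.imwrite("pics/w2.png",p[:,:,::-1])
C=cloud("wrist",d,s); L=(C-Ob)@Bb; m=(d>0)&(abs(L[...,2]-.028)<.006)&(L[...,0]>-.16)&(L[...,0]<.02)&(abs(L[...,1])<.08)
Q=L[m]; print(len(Q),"z",np.median(Q[:,2]),"y",np.percentile(Q[:,1],[1,99]),"x",np.percentile(Q[:,0],[.5,99.5]))
E
```

```text
time: 7.65
tcp_pos: [0.5366, -0.2527, 0.2058]
orientation: [1.137, 2.466, 0.901]
contact_force: [-0.3, 0.3, -1.5]
width: 0.701
grasp_force: 0.0
turn 1 x [-0.0009 -0.0099  0.0012] | then shift [-0.0008  0.0015 -0.0065] = 1 x [-0.0008  0.0015 -0.0065] | t 7.65 q [-0.523  -0.0911 -0.0333 -0.6632 -1.4063 -1.8752] p [ 0.5366 -0.2527  0.2058]
turn 1 x [-0.0009 -0.0099  0.0012] | then shift [-0.0008  0.0015  0.0955] = 3 x [-0.0003  0.0005  0.0318] | t 7.65 q [-0.523  -0.0911 -0.0333 -0.6632 -1.4063 -1.8752] p [ 0.5366 -0.2527  0.2058]
1504 z 0.024791720739344922 y [-0.0552  0.0533] x [-0.154   0.0001]
```

View pics/w2.png

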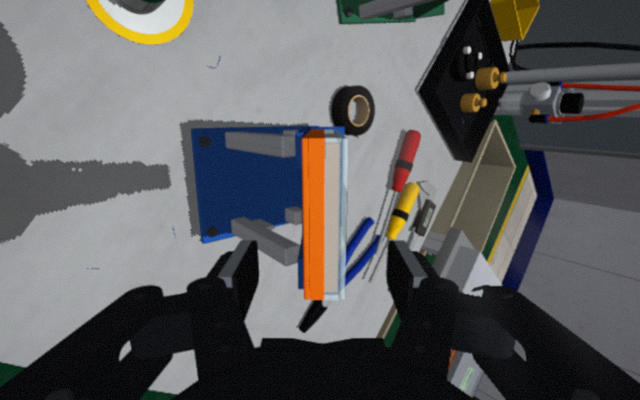

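The case edge (302–347, rows 130–300) is centred between the fingers (258–387). I'll advance along the slope.

```bash
python3 -m handwheel '[0,-0.01,0,0,0.001,0.025,0.3, 0,0,0,0,0,0.025,0.3, 0,0,0,0,0,0.025,0.3, 0,0,0,0,0,0.02,0.3, 0,0,0,0,0,0,0.3]'
python3 - <<'E'
from plan import *
Rb=pinch(Bb,1)
to(Rb,Ob+Bb@[-.121,0,.014])
E
```

```text
time: 8.2
tcp_pos: [0.5821, -0.2132, 0.1384]
orientation: [1.135, 2.454, 0.889]
contact_force: [-1.0, -0.3, -0.1]
width: 0.701
grasp_force: 0.0
turn 1 x [0.0001 0.0053 0.005 ] | then shift [-0.0017 -0.0013  0.0051] = 1 x [-0.0017 -0.0013  0.0051] | t 8.2 q [-0.4113 -0.0503 -0.1191 -0.6572 -1.2229 -1.8834] p [ 0.5821 -0.2132  0.1384]
```

```bash
python3 -m handwheel '[0,0.005,0.005,-0.0015,-0.0018,0.005,0.3, 0,0,0,0,0,0,0.5, 0,0,0,0,0,0,0.6, 0,0,0,0,0,0,0.66, 0,0,0,0,0,0,0.7, 0,0,0,0,0,0,1]' 40
python3 -m handwheel '[0,0,0,0,0,0,1, 0,0,0,0,0,0,1, 0,0,0,0,0,0,1]' 90
python3 - <<'E'
from plan import *
Rb=pinch(Bb,1)
to(Rb,Ob+Bb@[-.121,0,.014])
E
```

```text
time: 8.8
tcp_pos: [0.5848, -0.215, 0.136]
orientation: [1.139, 2.454, 0.891]
contact_force: [-4.2, -3.2, 2.7]
width: 0.317
grasp_force: 40.3
time: 9.1
tcp_pos: [0.5848, -0.215, 0.1362]
orientation: [1.139, 2.454, 0.89]
contact_force: [-4.9, -3.3, 3.1]
width: 0.32
grasp_force: 88.4
turn 1 x [0.0002 0.0045 0.0018] | then shift [ 0.0015 -0.0006  0.0028] = 1 x [ 0.0015 -0.0006  0.0028] | t 9.1 q [-0.4129 -0.0393 -0.1121 -0.6588 -1.2215 -1.8824] p [ 0.5848 -0.215   0.1362]
```

Gripped at 88 N with about 27 mm opening, which matches the case thickness. Lifting straight up.

```bash
python3 - <<'E'
from plan import *
R0,p0,s=pose(); print("up .1 in tool",R0.inv().apply([0,0,.1]))
Rg=pinch(Bg,-1); pg=Og+Bg@[-.124,.001,.014]; print("final",pg); to(Rg,pg+[0,0,.17],dr=.1)
E
```

```text
up .1 in tool [-0.0005  0.0643 -0.0766]
final [0.5605 0.0783 0.136 ]
turn 30 x [0.0064 0.     0.0997] | then shift [-0.2027 -0.2726  0.007 ] = 8 x [-0.0253 -0.0341  0.0009] | t 9.1 q [-0.4129 -0.0393 -0.1121 -0.6588 -1.2215 -1.8824] p [ 0.5848 -0.215   0.1362]
```

```bash
python3 -m handwheel '[0,0,0,0,0.0032,-0.0038,1, 0,0,0,0,0.0064,-0.0077,1, 0,0,0,0,0.0129,-0.0153,1, 0,0,0,0,0.0129,-0.0153,1, 0,0,0,0,0.0129,-0.0153,1, 0,0,0,0,0.0129,-0.0153,1, 0,0,0,0,0.0129,-0.0153,1, 0,0,0,0,0.0129,-0.0153,1, 0,0,0,0,0.0129,-0.0153,1, 0,0,0,0,0.0097,-0.0115,1]'
python3 -m handwheel '[-0.004,0,-0.05,0,0,0,1, -0.0064,0,-0.0997,0,0,0,1, -0.0064,0,-0.0997,0,0,0,1, -0.0064,0,-0.0997,0,0,0,1, -0.0064,0,-0.0997,0,0,0,1, -0.0064,0,-0.0997,0,0,0,1]'
python3 - <<'E'
from plan import *
Rg=pinch(Bg,-1); pg=Og+Bg@[-.124,.001,.014]; to(Rg,pg+[0,0,.17],dr=.1)
p,d=vision.snapshot("wrist"); cv2.imwrite("pics/w3.png",p[:,:,::-1])
E
```

```text
time: 10.1
tcp_pos: [0.585, -0.2135, 0.3081]
orientation: [1.138, 2.453, 0.892]
contact_force: [-0.0, -0.0, -3.1]
width: 0.318
grasp_force: 88.6
time: 10.7
tcp_pos: [0.5848, -0.2134, 0.3059]
orientation: [0.4, 2.535, 0.753]
contact_force: [-0.3, 0.4, -3.4]
width: 0.317
grasp_force: 88.5
turn 28 x [-0.0062  0.0001 -0.0974] | then shift [-0.2017 -0.1625  0.1362] = 7 x [-0.0288 -0.0232  0.0195] | t 10.7 q [-0.4286 -0.0938  0.1268 -0.659  -1.4608 -1.4933] p [ 0.5848 -0.2134  0.3059]
```

View pics/w3.png

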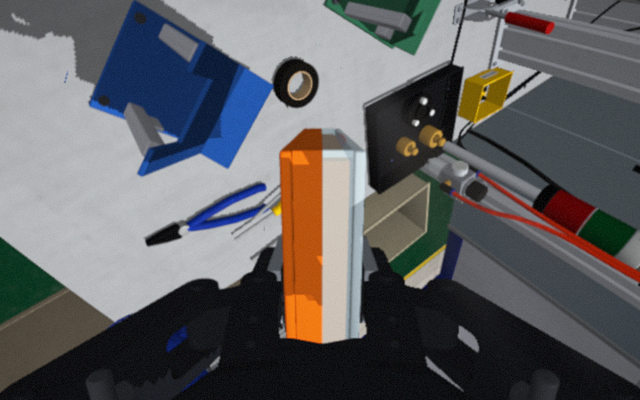

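The case (280–362, rows 130–340) is held whole and parallel to the fingers. I'll go on with the turn.

```bash
python3 -m handwheel '[-0.0062,0,-0.0974,0,0,0,1, -0.0062,0,-0.0974,0,0,0,1, -0.0062,0,-0.0974,0,0,0,1, -0.0062,0,-0.0974,0,0,0,1, -0.0062,0,-0.0974,0,0,0,1, -0.0062,0,-0.0974,0,0,0,1, -0.0062,0,-0.0974,0,0,0,1, -0.0062,0,-0.0974,0,0,0,1, -0.0062,0,-0.0974,0,0,0,1, -0.0062,0,-0.0974,0,0,0,1]'
python3 -m handwheel '[-0.0062,0,-0.0974,0,0,0,1, -0.0062,0,-0.0974,0,0,0,1, -0.0062,0,-0.0974,0,0,0,1, -0.0062,0,-0.0974,0,0,0,1, -0.0062,0,-0.0974,0,0,0,1, -0.0062,0,-0.0974,0,0,0,1, -0.0062,0,-0.0974,0,0,0,1, -0.0062,0,-0.0974,0,0,0,1, -0.0062,0,-0.0974,0,0,0,1, -0.0062,0,-0.0974,0,0,0,1]'
python3 - <<'E'
from plan import *
Rg=pinch(Bg,-1); pg=Og+Bg@[-.124,.001,.014]; to(Rg,pg+[0,0,.17],dr=.1)
E
```

```text
time: 11.75
tcp_pos: [0.5849, -0.2135, 0.3058]
orientation: [-0.805, 2.28, 0.42]
contact_force: [-0.6, -0.4, -3.3]
width: 0.318
grasp_force: 88.8
time: 12.75
tcp_pos: [0.5849, -0.2135, 0.3058]
orientation: [-1.781, 1.604, 0.028]
contact_force: [-0.3, -0.0, -3.9]
width: 0.32
grasp_force: 88.6
turn 8 x [-0.0064  0.0001 -0.0978] | then shift [-0.2019 -0.1626  0.1362] = 7 x [-0.0288 -0.0232  0.0195] | t 12.75 q [-0.4684 -0.0028  0.2259 -0.7197 -1.5837  0.4819] p [ 0.5849 -0.2135  0.3058]
```

```bash
python3 -m handwheel '[-0.0064,0,-0.0978,0,0,0,1, -0.0064,0,-0.0978,0,0,0,1, -0.0064,0,-0.0978,0,0,0,1, -0.0064,0,-0.0978,0,0,0,1, -0.0064,0,-0.0978,0,0,0,1, -0.0064,0,-0.0978,0,0,0,1, -0.0064,0,-0.0978,0,0,0,1, -0.0064,0,-0.0978,0,0,0,1, 0,0,0,-0.01,-0.008,0.0068,1, 0,0,0,-0.0202,-0.0163,0.0136,1]'
python3 -m handwheel '[0,0,0,-0.0202,-0.0163,0.0136,1, 0,0,0,-0.0202,-0.0163,0.0136,1, 0,0,0,-0.0202,-0.0163,0.0136,1, 0,0,0,-0.0202,-0.0163,0.0136,1, 0,0,0,-0.0202,-0.0163,0.0136,1, 0,0,0,-0.0202,-0.0163,0.0136,1, 0,0,0,-0.0202,-0.0163,0.0136,1, 0,0,0,-0.0202,-0.0163,0.0136,1, 0,0,0,-0.01,-0.008,0.0068,1, 0,0,0,0,0,0,1]'
python3 - <<'E'
from plan import *
Rg=pinch(Bg,-1); pg=Og+Bg@[-.124,.001,.014]; to(Rg,pg+[0,0,.17],dr=.1); to(Rg,pg,dr=.1)
s=arm.sense(); p,d=vision.snapshot("top"); C=cloud("top",d); cv2.imwrite("pics/top3.png",cv2.resize(p[120:260,220:420,::-1],None,fx=4,fy=4,interpolation=cv2.INTER_CUBIC))
Rt=R.from_rotvec(s["orientation"]).as_matrix(); L=(C-s["tcp_pos"])@Rt
m=(d>0)&(abs(L[...,1]+.014)<.008)&(L[...,2]<.15)&(L[...,2]>.02)&(abs(L[...,0])<.08)
Q=L[m]; print(len(Q)); 
if len(Q)>20:
  print("tool y of upper face",np.median(Q[:,1]),"x",np.percentile(Q[:,0],[1,99]),"z",np.percentile(Q[:,2],[1,99])); print(fit(Q)[:2])
E
```

```text
time: 13.75
tcp_pos: [0.5813, -0.1702, 0.3048]
orientation: [-2.323, 0.828, -0.294]
contact_force: [0.4, 0.4, -3.6]
width: 0.318
grasp_force: 88.8
time: 14.75
tcp_pos: [0.5595, 0.081, 0.3067]
orientation: [-2.324, 0.819, -0.293]
contact_force: [-0.6, 1.3, -3.0]
width: 0.318
grasp_force: 89.0
turn 1 x [-0.0018  0.0041 -0.0021] | then shift [ 0.0025  0.0016 -0.0004] = 1 x [ 0.0025  0.0016 -0.0004] | t 14.75 q [ 0.2162 -0.4116 -0.1827 -0.4428 -1.2526  0.6977] p [0.5595 0.081  0.3067]
turn 1 x [-0.0018  0.0041 -0.0021] | then shift [0.0025 0.1108 0.1298] = 4 x [0.0006 0.0277 0.0324] | t 14.75 q [ 0.2162 -0.4116 -0.1827 -0.4428 -1.2526  0.6977] p [0.5595 0.081  0.3067]
858
tool y of upper face -0.01447643743262637 x [-0.055   0.0526] z [0.021  0.1216]
(array([-0.0038, -0.0145,  0.072 ]), array([-0.0008,  1.    ,  0.0025]))
```

View pics/top3.png

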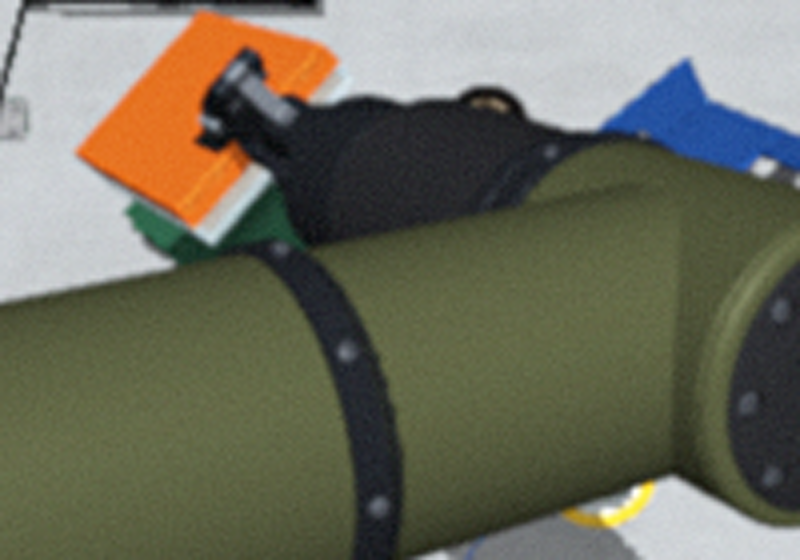

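The case is lid down, whole and square in the fingers, with its orange base uppermost (80–340, rows 10–240). Lowering toward the green rest.

```bash
python3 -m handwheel '[-0.0018,0.0041,-0.0021,0.0015,0.0066,0.0078,1, 0,0,0,0.0015,0.0132,0.0155,1, 0,0,0,0,0.0132,0.0155,1, 0,0,0,0,0.0132,0.0155,1, 0,0,0,0,0.0132,0.0155,1, 0,0,0,0,0.0132,0.0155,1, 0,0,0,0,0.0132,0.0155,1, 0,0,0,0,0.0132,0.0155,1, 0,0,0,0,0.0066,0.0078,1, 0,0,0,0,0,0,1]'
python3 - <<'E'
from plan import *
Rg=pinch(Bg,-1); pg=Og+Bg@[-.124,0,.014]; to(Rg,pg,dr=.1)
E
```

```text
time: 15.8
tcp_pos: [0.5619, 0.0744, 0.1412]
orientation: [-2.328, 0.824, -0.299]
contact_force: [0.2, -0.4, -3.4]
width: 0.315
grasp_force: 89.0
turn 1 x [ 0.0032 -0.0022 -0.0026] | then shift [-0.0025  0.0017  0.0053] = 1 x [-0.0025  0.0017  0.0053] | t 15.8 q [ 0.1897 -0.3665 -0.4253 -0.51   -1.0077  0.8649] p [0.5619 0.0744 0.1412]
```

```bash
python3 -m handwheel '[0.003,-0.002,-0.0026,-0.0025,0.001,0.001,1, 0,0,0,0,0.0007,0.001,1, 0,0,0,0,0,0,1]'
python3 -m handwheel '[0,0,0,0,0.0007,0.001,1, 0,0,0,0,0,0,1]'
python3 - <<'E'
from plan import *
Rg=pinch(Bg,-1); pg=Og+Bg@[-.124,0,.014]; to(Rg,pg,dr=.1); print("force in bed axes",Bg.T@arm.sense()["contact_force"])
E
```

```text
time: 16.1
tcp_pos: [0.5608, 0.0768, 0.1416]
orientation: [-2.326, 0.815, -0.303]
contact_force: [0.1, -0.9, -2.8]
width: 0.315
grasp_force: 89.1
time: 16.3
tcp_pos: [0.5607, 0.077, 0.1397]
orientation: [-2.326, 0.815, -0.302]
contact_force: [0.2, 0.6, -2.6]
width: 0.316
grasp_force: 89.1
turn 1 x [-0.0022 -0.001   0.0032] | then shift [0.     0.0017 0.0035] = 1 x [0.     0.0017 0.0035] | t 16.3 q [ 0.1924 -0.3712 -0.4319 -0.515  -1.002   0.8722] p [0.5607 0.077  0.1397]
force in bed axes [ 2.3985  0.2295 -1.1697]
```

```bash
python3 -m handwheel '[0,0,0,0,0.001,0.001,1, 0,0,0,0,0,0,1]'
python3 -m handwheel '[0,0,0,0,0.001,0.001,1, 0,0,0,0,0,0,1]'
python3 -m handwheel '[0,0,0,0,0.001,0.001,1, 0,0,0,0,0,0,1]'
python3 - <<'E'
from plan import *
Rg=pinch(Bg,-1); pg=Og+Bg@[-.124,0,.014]; to(Rg,pg,dr=.1); print("force in bed axes",Bg.T@arm.sense()["contact_force"])
E
```

```text
time: 16.5
tcp_pos: [0.5605, 0.0768, 0.1379]
orientation: [-2.326, 0.816, -0.301]
contact_force: [-0.9, 0.1, -3.4]
width: 0.316
grasp_force: 89.1
time: 16.7
tcp_pos: [0.5607, 0.0767, 0.1369]
orientation: [-2.326, 0.816, -0.302]
contact_force: [0.2, 1.6, -3.9]
width: 0.313
grasp_force: 89.2
time: 16.9
tcp_pos: [0.5611, 0.0768, 0.1364]
orientation: [-2.325, 0.815, -0.304]
contact_force: [1.6, 1.9, -0.8]
width: 0.312
grasp_force: 89.1
turn 1 x [-0.0039 -0.0021  0.0036] | then shift [-0.0003 -0.0003  0.0008] = 1 x [-0.0003 -0.0003  0.0008] | t 16.9 q [ 0.191  -0.3687 -0.4358 -0.5184 -0.9953  0.8781] p [0.5611 0.0768 0.1364]
force in bed axes [ 2.2016 -0.0733  1.4219]
```

```bash
for i in 1; do python3 -m handwheel '[0,0,0,0,0,0.0012,1, 0,0,0,0,0,0,1]'; python3 -c "
from plan import *
print('bedF',Bg.T@arm.sense()['contact_force'],Bg.T@(arm.sense()['tcp_pos']-Og))"; done
python3 -m handwheel '[0,0,0,0,0,0.0012,1, 0,0,0,0,0,0,1]'; python3 -c "
from plan import *
print('bedF',Bg.T@arm.sense()['contact_force'],Bg.T@(arm.sense()['tcp_pos']-Og))"
```

```text
time: 17.1
tcp_pos: [0.5617, 0.077, 0.1358]
orientation: [-2.325, 0.815, -0.304]
contact_force: [1.1, -1.8, 3.3]
width: 0.317
grasp_force: 89.5
bedF [-2.9656 -1.938   1.5847] [-0.124  -0.0007  0.0137]
time: 17.3
tcp_pos: [0.562, 0.0769, 0.1357]
orientation: [-2.326, 0.815, -0.305]
contact_force: [-4.4, -5.3, 9.2]
width: 0.316
grasp_force: 90.7
bedF [-11.4377   0.1227   0.6534] [-0.1239 -0.0011  0.0137]
```

The case is seated against bed and ledge, at the predicted position. Releasing.

```bash
python3 -m handwheel '[0,0,0,0,0,0,1, 0,0,0,0,0,0,1]' 20
python3 -m handwheel '[0,0,0,0,0,0,0.64, 0,0,0,0,0,0,0.58, 0,0,0,0,0,0,0.5, 0,0,0,0,0,0,0.4, 0,0,0,0,0,0,0.3, 0,0,0,0,0,0,0.3]'
python3 -m handwheel '[0,0,0,0,0,-0.01,0.3, 0,0,0,0,0,-0.02,0.3, 0,0,0,0,0,-0.03,0.3, 0,0,0,0,0,-0.04,0.3, 0,0,0,0,0,-0.04,0.3, 0,0,0,0,0,-0.02,0.3, 0,0,0,0,0,0,0.3]'
python3 - <<'E'
from plan import *
s=arm.sense(); p,d=vision.snapshot("wrist"); cv2.imwrite("pics/w4.png",p[:,:,::-1]); np.save("pics/w4.npy",d)
C=cloud("wrist",d,s); L=(C-Og)@Bg; m=(d>0)&(abs(L[...,2]-.028)<.008)&(L[...,0]>-.18)&(L[...,0]<.02)&(abs(L[...,1])<.08)
Q=L[m]; print(len(Q),"z",np.median(Q[:,2]),"y",np.percentile(Q[:,1],[1,99]),"x",np.percentile(Q[:,0],[.5,99.5]),fit(Q)[1])
p,d=vision.snapshot("top"); C=cloud("top",d); L=(C-Og)@Bg; cv2.imwrite("pics/top4.png",cv2.resize(p[100:280,220:440,::-1],None,fx=3,fy=3,interpolation=cv2.INTER_CUBIC))
m=(d>0)&(abs(L[...,2]-.028)<.006)&(L[...,0]>-.18)&(L[...,0]<.02)&(abs(L[...,1])<.08)
Q=L[m]; print(len(Q),"z",np.median(Q[:,2]),"y",np.percentile(Q[:,1],[1,99]),"x",np.percentile(Q[:,0],[.5,99.5]),fit(Q)[1])
E
```

```text
time: 17.5
tcp_pos: [0.562, 0.0769, 0.1357]
orientation: [-2.326, 0.815, -0.305]
contact_force: [-5.9, -5.8, 9.7]
width: 0.315
grasp_force: 90.7
time: 18.1
tcp_pos: [0.5613, 0.0778, 0.1333]
orientation: [-2.326, 0.816, -0.301]
contact_force: [-0.5, 0.0, 0.2]
width: 0.7
grasp_force: 0.0
time: 18.8
tcp_pos: [0.4968, -0.0044, 0.2604]
orientation: [-2.325, 0.815, -0.311]
contact_force: [-0.2, -0.4, 0.3]
width: 0.699
grasp_force: 0.0
1077 z 0.023692254723857577 y [-0.0556  0.0512] x [-0.1545  0.0003] [-0.0517 -0.0013  0.9987]
1300 z 0.028121185175643278 y [-0.0533  0.0541] x [-0.1544  0.003 ] [-0.0088  0.0023  1.    ]
```

View pics/w4.png

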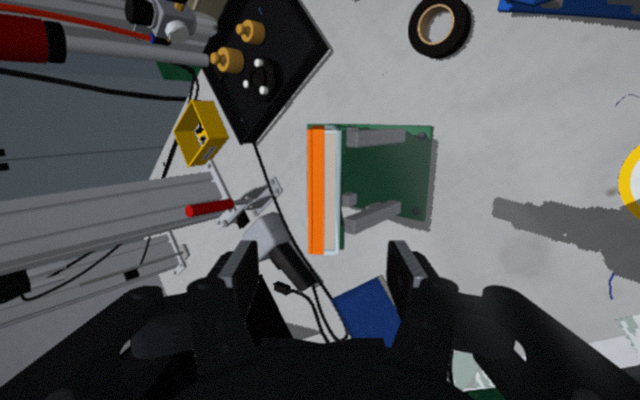

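View pics/top4.png

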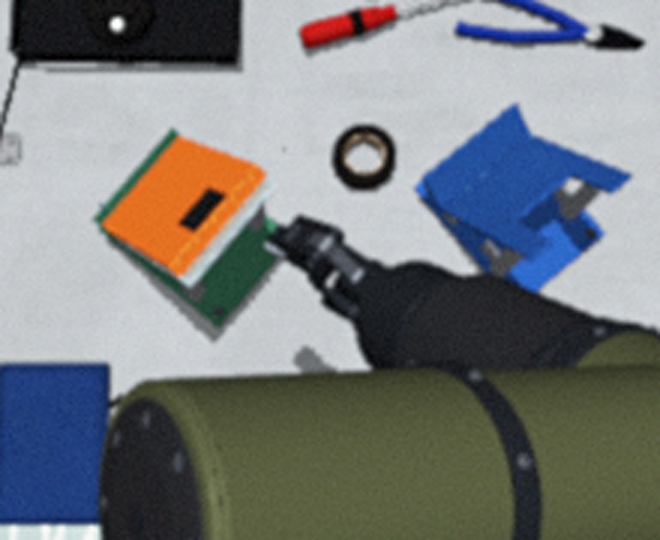

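Case flat (z 28.1 mm) and centred within 1 mm, and orange side up with its patch at (202,210). That was the 11th view, one over the limit of 10, so I'll check the bottle by numbers only.

```bash
python3 -m handwheel '[0,0,0,0,0,-0.03,0.3, 0,0,0,0,0,-0.03,0.3, 0,0,0,0,0,0,0.3]'
python3 - <<'E'
from plan import *
for n in("scene","top"):
    p,d=vision.snapshot(n); C=cloud(n,d); k=(d>0)&(np.hypot(C[...,0]-.414,C[...,1]+.1375)<.045)&(C[...,2]>.03)&(C[...,2]<.12)
    t=C[k]; print(n,len(t)); 
    if len(t)>5: print(np.percentile(t,[2,50,98],axis=0))
E
```

```text
time: 19.2
tcp_pos: [0.4725, -0.0338, 0.3042]
orientation: [-2.326, 0.816, -0.306]
contact_force: [0.5, 0.1, 1.5]
width: 0.703
grasp_force: 0.0
scene 298
[[ 0.3928 -0.16    0.0314]
 [ 0.4076 -0.1491  0.0573]
 [ 0.4256 -0.134   0.1006]]
top 8
[[ 0.4096 -0.1233  0.0393]
 [ 0.4117 -0.1196  0.0523]
 [ 0.4158 -0.1185  0.0616]]
```

```bash
python3 -c "
from bench import sign_off
print(sign_off())"
```

```text
the job is handed in; nothing more can be done
None
```

The job is handed in at 19 s of robot time: the bottle stands upright on its spot, and the case lies lid down on the green rest, flat, centred to about 1 mm and against the ledge; nothing was seen to touch the tape roll, scanner or notebook, though I didn't re-measure them, and I viewed 11 pictures, one over the limit of 10.

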